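Try out the conveyor's stop button

ROBOT

A 6-joint arm with a two-finger parallel gripper is mounted at the origin on a cart in front of the work surface, level with it; the furniture and walls round the work are solid. World frame = base frame: x ahead of the robot, y to its left, z up, the work surface at z = 0. Lengths are in m, angles in rad, forces in N, time in s.
With the tool pointing down it reaches from about 0.4 to 0.825 m from the base axis. Payload 7 kg.
Tool frame: the origin (TCP) lies at the very end of the fingers, on their centre line; the grasp point (between the pads) lies 19 mm behind it; z points along the fingers, y is the line along which they close (so a half turn about z gives the same grasp; the last joint's range is limited). The gripper opens to 88 mm and grips with 3 to 60 N. Pads are 19 mm wide; open, the fingers measure 130 mm over their backs; the gripper's body (78 mm by 193 mm) begins 47 mm behind the grasp point.
Start: joints at [-0.851, 0.359, 0.012, 0, -1.224, -0.288], TCP at [0.282, -0.613, 0.227] pointing down, gripper open.
Joint ranges: [-3.07, 3.07], [-1.43, 2.12], [-1.02, 1.25], [-3.03, 1.67], [-3.05, -0], [-3.03, 3.03]. Speed limits (rad/s): [2.39, 2.39, 3.01, 3.14, 3.14, 3.14].

INTERFACE

Orientations are given as a rotation vector (axis times angle).
In Python, from plant import status, optics, workorder gives the robot as it stands.
- The arm moves only by the tool jog_arm, never from a script. Its arguments are lists of equal length, an entry for each row: "delta_rot": the turn, a rotation vector about the tool's x, y, z as a fraction of full scale, a list of three; "xyz": the shift along the tool's x, y, z as a fraction of full scale, a list of three; "grip": the opening in per cent of the stroke, from 0 (shut) to 100 (fully open). A call has 1 to 20 rows; each row is the pose to reach, as a shift and turn from the pose commanded when the call began, along the tool's axes at that moment, turning the shorter way round; what a row does not reach only later rows make up. Full scale, the value 1, is 200 mm for a shift and pi rad for a turn. A row lasts 1/12 s, in which the tool goes at most 41.7 mm and 7.16 degrees, less where a joint would pass 70% of its speed; a pose out of reach is approached as far as the arm can. A call with a number of a shift or a turn outside -1 to 1 is refused whole. A call with a gripper value outside its range is refused whole. The fingers move at their own pace and stop on an object; "newtons" is the grip in N (left out, the last holds). Time passes only in rows, so rows that repeat a pose let the fingers close. It gives the time, the measured TCP pose, the force, the opening and the grip force at its end, in the units of the state.
- status.read_state(): the state, without advancing time (a new reading comes with each control period).
- optics.camera(name): name is "scene" or "top"; returns the picture (420x560x3 uint8, blue, green, red); there is no depth.
- optics.camera_info(name): a dict with "fx", "fy", "cx", "cy" (pixels), "eye" and "orientation" of the camera in the world. Camera axes: x right, y down, z forward; pixel columns grow to the right and rows downward; lengths in m; the calibration is good to about 2 mm. A picture is of the moment at which its call begins. camera_info takes no time and is no camera call.
- workorder.sign_off(): hands the job in; it is judged then, once.
The state is a dict: "time_s": time; "joint_pos": joint angles; "joint_vel": joint speeds; "tau": joint torques, N m; "tool_pos": TCP position; "tool_rot": TCP orientation; "wrist_force": force on the tool from outside, world axes, zero at the start; "moment": the same for the moment, N m; "grip_width": finger opening in m; "grasp_force": force on a finger pad.
Only numpy, scipy, OpenCV 4.12 (cv2) and the standard library are available. Lean on these libraries where they do the work, as an engineer would, in place of code of your own. Each camera call takes 0.05 s, during which the arm holds its last target. There are 200 camera calls.

TASK

Try out the stop button of the little conveyor: press the winged mushroom head of the stop station in until it latches, and take the fingers off so that it stays in by itself. Then push the wing round clockwise (seen from above) with a fingertip until the head pops out again, and leave it out with the hand clear. Do not lift, tip or shove the station, do not press the plain start button on the other box, and leave the things lying about where they are.

Things in the scene. Friction and masses are not known exactly. Their poses are not given: they have to be found in the camera images.
- stop_axis (a point): Stop station: grey box 100x100 mm, 64 mm high, loose on rubber feet (about 0.9 kg). This point is the centre of the box's top face, 64 mm above the table, on the vertical axis of the mushroom head. x, y along the box's sides, z up.
- stop_wing (a point): Top centre of the wing on the black mushroom head of the stop station; press here, straight down. The wing is a straight upright bar, 62 mm long (along this point's x, 31 mm either way from the axis), 14 mm thick (y), standing 22 mm above the disc, sides vertical. Moves and turns with the head: 58 mm above the box's top with the head out, 48 mm latched in.
- stop_disc (a point): Centre of the nearly flat top of the mushroom head's disc (68 mm across, its rim 4 mm lower), 22 mm below the wing's top; moves with the head. Two moulded arrows on it show the clockwise turn.
- wing_end (a point): Middle of the end face of the wing's -x end (the end nearer the robot), half-way up, 31 mm from the axis; moves and turns with the head. To turn the head clockwise (seen from above) this end goes towards the head's +y (to the robot's left), the other end towards -y.
- stop_button (a joint): How far the mushroom head is pressed in, m: 0 = out, 0.0125 = end stop. A spring of 2 to 4 N pushes it out; the catch adds about 1 N on the way in. Pressed beyond about 0.0105 (go to the end stop) it latches and stays at about 0.010 by itself. It pops out only when the head is twisted clockwise.
- stop_twist (a joint): Turn of the head, rad: 0 = rest (wing along the box's x axis), growing clockwise seen from above, end stop 0.9. At about 0.6 the catch lets go and the head rises 10 mm by itself (a fingertip less than 10 mm above the disc holds it down until it lifts off). A light spring (0.01 to 0.035 N m) turns it back to 0 when let go.
- start_button_top (a point): Top centre of the start button on the other station: plain low round black button, 36 mm across, no wing, on a grey box 90x90 mm, 64 mm high, that is fixed to the table. Must not be pressed.
- start_button (a joint): How far the start button is pressed in, m: 0 = out, 0.006 = fully in (about 4 N). Must stay out.
- sharpener_mid (a point): Bystander: pencil sharpener, 16x26x15 mm, loose, between the two stations; this point is half-way up its middle. To be left alone.
- eraser_block_mid (a point): Bystander: eraser in a card sleeve, 20x42x12 mm, loose, on the mat at the back left; this point is half-way up its middle. To be left alone.
- pencil_mid (a point): Bystander: pencil, 165 mm long, loose, on the mat behind the stations; this point is half-way up its middle. To be left alone.
- pin_tub_mid (a point): Bystander: clear tub of push pins, 55 mm wide, 30 mm high, loose, at the right side; this point is half-way up its middle. To be left alone.
- tape_roll_mid (a point): Bystander: roll of brown tape, 96 mm wide, 48 mm high, loose, at the left side; this point is half-way up its middle. To be left alone.
- gel_pen_mid (a point): Bystander: white pen, 142 mm long, loose, front left; this point is half-way up its middle. To be left alone.

How it is judged:
On the way, in this order (a step that is already met when the one before it is completed fails the run):
1. the stop head is pressed in, not twisted, and stays latched by itself with the fingers off it (value of joint stop_button above 0.008 m and value of joint stop_twist below 0.3 rad and contact force between each of the arm, the fingers and stop_station below 0.2 N), for 0.2 s.
2. the head is twisted clockwise to where the catch lets go (value of joint stop_twist above 0.45 rad), for 0.05 s.
At the end, for the whole second after the job is handed in: After having latched untouched and been twisted, the stop head is out again (pressed in by less than 2 mm), the stop station stands upright within 30 mm of where it stood, and the start button is out (value of joint each of stop_button, start_button below 0.002 m and angle between stop_axis's own z axis and vertical below 0.08 rad and distance of stop_axis from where it was at the start of the episode below 0.03 m).
It fails at once if the start button is pressed (3 mm or more) (value of joint start_button above 0.003 m).
It fails at once if the stop station is lifted by 8 mm, tipped or shoved by more than 30 mm (height (world z) of stop_axis above 0.072 m or not (angle between stop_axis's own z axis and vertical below 0.08 rad) or not (distance of stop_axis from where it was at the start of the episode below 0.03 m)).
It fails at once if a bystander is moved by more than 25 mm (distance of any of sharpener_mid, eraser_block_mid, pencil_mid, pin_tub_mid, tape_roll_mid, gel_pen_mid from where it was at the start of the episode above 0.025 m).
It also fails if it takes over 43 s, if anything falls off the work surface, if the arm or the gripper's body presses on something with over 40 N, if the wrist force passes 120 N, or if a joint passes its speed limit or range.

## Working session

There is one attempt and no reset: what is moved stays moved. The work goes in short steps, Python scripts to look and compute and a tool call to move; the robot and the scene stay as the last step left them, time stands still between calls to the robot, and variables do not carry over. Pictures are saved under pics/ and viewed, at most 10 in all, crops included, and the job is handed in when it is done.

Besides the shell and the picture viewer there is one more tool, called after "Emit:" as a command line: name --argument value ..., lists and objects as JSON in quotes. jog_arm: Moves the arm, as the interface text tells. Shift numbers are shares of 200 mm and turn numbers shares of pi rad, none past 1 either way. Its arguments: {"type":"object","properties":{"delta_rot":{"type":"array"},"xyz":{"type":"array"},"grip":{"type":"array"},"newtons":{"type":"number"}},"required":["delta_rot","xyz","grip"]}

```bash
mkdir -p pics
python3 - <<'E'
from plant import status, optics
import cv2
s=status.read_state(); print({k:s[k] for k in("time_s","tool_pos","tool_rot","grip_width","wrist_force")})
for n in("scene","top"):
    cv2.imwrite(f"pics/{n}0.png",optics.camera(n)); print(optics.camera_info(n))
E
```

```text
{'time_s': 0.0, 'tool_pos': array([ 0.28227213, -0.61261083,  0.2256397 ]), 'tool_rot': array([ 6.72741677e-01, -3.06823778e+00, -2.44531807e-03]), 'grip_width': 0.08756607313903403, 'wrist_force': array([-0.94475128, -0.09755373, -0.08082484])}
{'fx': 453.3463504176117, 'fy': 453.3463504176117, 'cx': 278.1804299995896, 'cy': 212.98856133192788, 'eye': array([-0.11820489,  0.3534352 ,  1.03293432]), 'orientation': array([-1.43613981,  2.20851003, -0.82634211])}
{'fx': 493.192337501089, 'fy': 493.192337501089, 'cx': 279.02062925550075, 'cy': 199.3229244577853, 'eye': array([0.4011618 , 0.02686031, 1.43445599]), 'orientation': array([-2.15891803,  2.15981939, -0.16747095])}
```

View pics/top0.png

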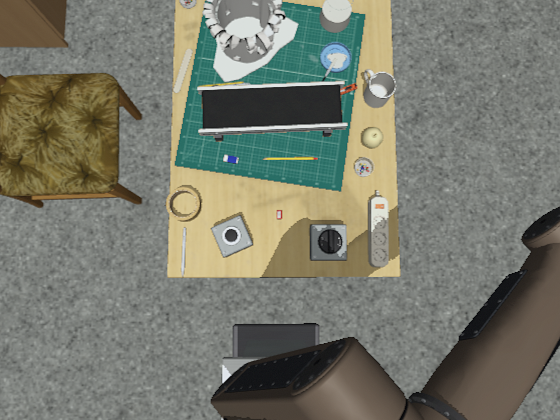

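View pics/scene0.png

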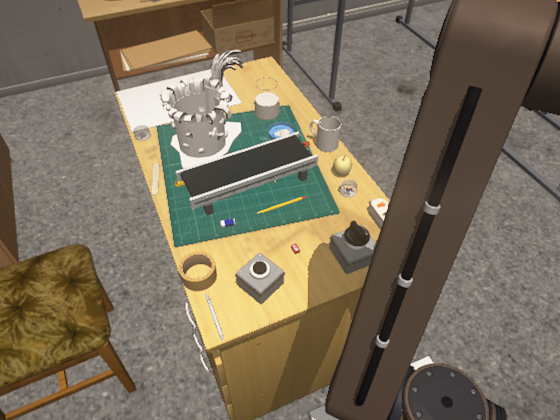

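The top view shows the stop station around (328,241) px, the start station around (232,236) and the sharpener at (279,214). In the scene view the mushroom is at about (356,234). I'll enlarge the station and cast rays.

```bash
cat > h.py <<'E'
import numpy as np, cv2
from scipy.spatial.transform import Rotation as R
from plant import status, optics
def onplane(n,uv,z):
    c=optics.camera_info(n); d=np.array([(uv[0]-c["cx"])/c["fx"],(uv[1]-c["cy"])/c["fy"],1])
    d=R.from_rotvec(c["orientation"]).apply(d); e=c["eye"]; return e+d*(z-e[2])/d[2]
def proj(n,p):
    c=optics.camera_info(n); q=R.from_rotvec(c["orientation"]).inv().apply(np.array(p)-c["eye"])
    return q[0]/q[2]*c["fx"]+c["cx"], q[1]/q[2]*c["fy"]+c["cy"]
E
python3 - <<'E'
from h import *
im=cv2.imread("pics/top0.png")
a=im[205:275,290:370]; b=cv2.imread("pics/scene0.png")[205:275,315:395]
cv2.imwrite("pics/c0.png",np.vstack([cv2.resize(x,None,fx=4.25,fy=4.25,interpolation=cv2.INTER_CUBIC) for x in (a,b)])[:600])
m=(im[205:275,290:370].max(2)<45).astype(np.uint8)
n,l,st,ce=cv2.connectedComponentsWithStats(m)
for i in range(1,n):
    if st[i,4]>30: print(st[i],ce[i]+[290,205])
for uv in((328,241),(328,240)): print(onplane("top",uv,0.1),onplane("top",uv,.064))
print(onplane("top",(232,236),.07),onplane("top",(279,214),.01))
E
```

```text
[ 28  25  24  24 223] [327.60089686 242.01793722]
[ 0.47049907 -0.13045528  0.1       ] [ 0.4723696  -0.13469923  0.064     ]
[ 0.47319904 -0.13049632  0.1       ] [ 0.4751424  -0.13474138  0.064     ]
[0.48601719 0.13128073 0.07      ] [5.53509958e-01 3.23298473e-04 1.00000000e-02]
```

View pics/c0.png

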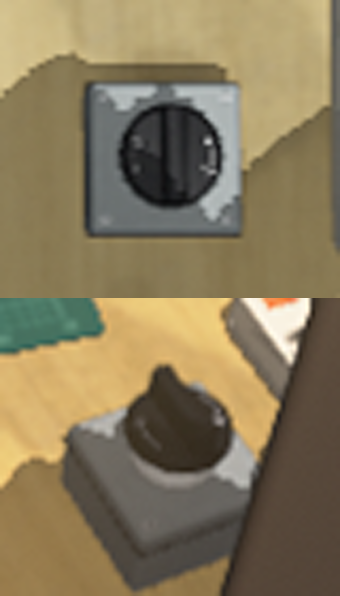

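The crop shows the disc centred at about (330,241.5) px in the top view. The wing is upright in the image and the box edges are almost aligned with the image axes.

Run:
```python
from h import *
k=lambda u,v:(u/4.25+290-.4,v/4.25+205-.4)
print("disc",onplane("top",k(171,155),.098))
C=[onplane("top",k(*p),.064)[:2] for p in((91,84),(240,83),(241,234),(91,235))]
print(np.round(C,4),np.mean(C,0))
print("wing",[onplane("top",k(*p),.122) for p in((172,104),(173,205),(172,155))])
k2=lambda u,v:(u/4.25+315-.4,(v-298)/4.25+205-.4)
print("scene disc",onplane("scene",k2(180,428),.098))
s=status.read_state();print(R.from_rotvec(s["tool_rot"]).as_matrix().round(3))
# yaw delta so that tool y along world y/x
```

```text
disc [ 0.47040859 -0.13567068  0.098     ]
[[ 0.5187 -0.0879]
 [ 0.5193 -0.186 ]
 [ 0.4208 -0.1846]
 [ 0.4203 -0.0869]] [ 0.46980532 -0.13636318]
wing [array([ 0.50112815, -0.13388354,  0.122     ]), array([ 0.43803153, -0.13351355,  0.122     ]), array([ 0.4691646 , -0.13337932,  0.122     ])]
scene disc [ 0.46717275 -0.1361289   0.098     ]
[[-0.908 -0.418 -0.001]
 [-0.418  0.908  0.001]
 [ 0.     0.001 -1.   ]]
```

Emit:
jog_arm --delta_rot '[[0,0,0.137],[0,0,0.137],[0,0,0.137],[0,0,0.137],[0,0,0.137],[0,0,0.137],[0,0,0.137],[0,0,0.137],[0,0,0.137]]' --xyz '[[-0.92,0.885,0],[-0.92,0.885,0],[-0.92,0.885,0],[-0.92,0.885,0],[-0.92,0.885,0],[-0.92,0.885,0],[-0.92,0.885,0],[-0.92,0.885,0],[-0.92,0.885,0]]' --grip '[0,0,0,0,0,0,0,0,0]' --newtons 10

```text
time_s: 0.85
tool_pos: [0.3758, -0.3748, 0.2267]
tool_rot: [-0.005, 3.141, -0.0]
wrist_force: [0.4, -0.9, 0.0]
grip_width: 0.0334
grasp_force: 0.0
```

Emit:
jog_arm --delta_rot '[[0,0,0],[0,0,0],[0,0,0],[0,0,0],[0,0,0],[0,0,0],[0,0,0],[0,0,0]]' --xyz '[[-0.47,1,0],[-0.47,1,0],[-0.47,1,0],[-0.47,1,0],[-0.47,1,0],[-0.47,1,0],[-0.47,1,0],[-0.47,1,0]]' --grip '[0,0,0,0,0,0,0,0]'

```text
time_s: 1.52
tool_pos: [0.4694, -0.1755, 0.2262]
tool_rot: [0.003, -3.141, 0.0]
wrist_force: [-0.0, -0.9, 0.3]
grip_width: 0.0007
grasp_force: 0.0
```

Emit:
jog_arm --delta_rot '[[0,0,0],[0,0,0],[0,0,0],[0,0,0],[0,0,0]]' --xyz '[[0,0.19,0.2],[0,0.19,0.35],[0,0.19,0.35],[0,0.19,0.35],[0,0.19,0.35]]' --grip '[0,0,0,0,0]'

```text
time_s: 1.93
tool_pos: [0.4698, -0.1387, 0.1578]
tool_rot: [-0.001, 3.141, -0.001]
wrist_force: [0.5, -0.8, -0.5]
grip_width: 0.0004
grasp_force: 0.0
```

Run:
```python
from h import *
s=status.read_state(); print(s["time_s"],s["tool_pos"],s["tool_rot"],s["wrist_force"],s["grip_width"])
o=[]
for n in("scene","top"):
    im=optics.camera(n); u,v=map(int,proj(n,(.47,-.136,.12))); print(n,u,v,proj(n,s["tool_pos"]))
    o.append(cv2.resize(im[max(v-50,0):v+50,u-65:u+65],(520,400),interpolation=cv2.INTER_CUBIC)[:, :400])
cv2.imwrite("pics/a1.png",np.hstack(o))
```

```text
1.9333 [ 0.46982425 -0.13870096  0.15778381] [-8.39126662e-04  3.14093773e+00 -1.44471881e-03] [ 0.50897456 -0.82126783 -0.51939728] 0.0003791493840124569
scene 357 229 (np.float64(360.48084309317994), np.float64(219.47705143072804))
top 330 240 (np.float64(333.7900381910947), np.float64(240.09490448621617))
```

View pics/a1.png

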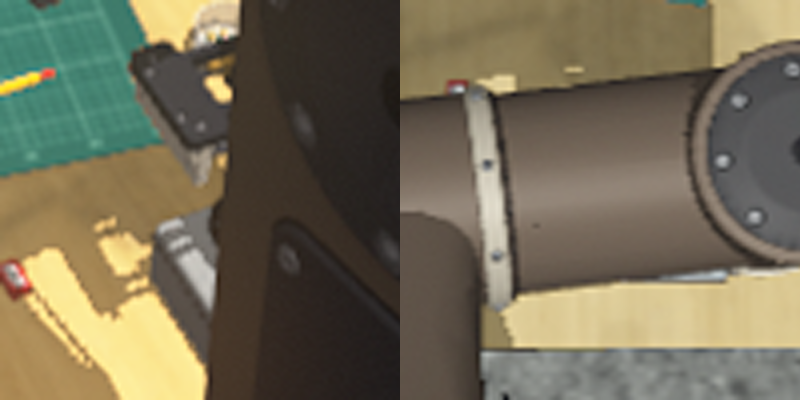

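The arm hides the station in both views, with the finger above it as planned. I'll press now and use the force reading as feedback.

Emit:
jog_arm --delta_rot '[[0,0,0],[0,0,0],[0,0,0],[0,0,0],[0,0,0],[0,0,0],[0,0,0],[0,0,0],[0,0,0],[0,0,0]]' --xyz '[[0,0.01,0.07],[0,0.01,0.14],[0,0.01,0.17],[0,0.01,0.18],[0,0.01,0.19],[0,0.01,0.2],[0,0.01,0.21],[0,0.01,0.22],[0,0.01,0.225],[0,0.01,0.225]]' --grip '[0,0,0,0,0,0,0,0,0,0]'

```text
time_s: 2.87
tool_pos: [0.4695, -0.1353, 0.1117]
tool_rot: [-0.002, 3.141, -0.0]
wrist_force: [-0.0, -2.0, 3.2]
grip_width: 0.0002
grasp_force: 1.4
```

Emit:
jog_arm --delta_rot '[[0,0,0],[0,0,0],[0,0,0],[0,0,0],[0,0,0]]' --xyz '[[0,0,0.01],[0,0,0.015],[0,0,0.02],[0,0,0.025],[0,0,0.025]]' --grip '[0,0,0,0,0]'

```text
time_s: 3.28
tool_pos: [0.4705, -0.1355, 0.1092]
tool_rot: [-0.005, 3.139, -0.002]
wrist_force: [-7.9, 0.6, 26.9]
grip_width: 0.0006
grasp_force: 13.7
```

Emit:
jog_arm --delta_rot '[[0,0,0],[0,0,0],[0,0,0],[0,0,0],[0,0,0],[0,0,0]]' --xyz '[[0,0,-0.05],[0,0,-0.2],[0,0,-0.2],[0,0,-0.2],[0,0,-0.2],[0,0,-0.2]]' --grip '[0,0,0,0,0,0]'

```text
time_s: 3.78
tool_pos: [0.4686, -0.135, 0.1457]
tool_rot: [0.002, -3.14, -0.0]
wrist_force: [0.4, 0.4, -0.8]
grip_width: 0.0007
grasp_force: 0.0
```

Emit:
jog_arm --delta_rot '[[0,0,0],[0,0,0],[0,0,0],[0,0,0],[0,0,0],[0,0,0],[0,0,0],[0,0,0]]' --xyz '[[0,0,-0.2],[0.15,-0.2,-0.3],[0.15,-1,-0.3],[0.15,-1,-0.3],[0.15,-1,-0.3],[0.15,-1,-0.3],[0.15,-1,-0.3],[0.15,-1,-0.3]]' --grip '[0,0,0,0,0,0,0,0]'

```text
time_s: 4.45
tool_pos: [0.4384, -0.3371, 0.2048]
tool_rot: [-0.004, -3.139, -0.002]
wrist_force: [0.1, 0.7, 0.0]
grip_width: 0.0007
grasp_force: 0.0
```

Run:
```python
from h import *
s=status.read_state(); print(s["time_s"],s["tool_pos"])
o=[]
for n in("scene","top"):
    im=optics.camera(n); cv2.imwrite(f"pics/f1_{n}.png",im); u,v=(355,240) if n=="scene" else (330,240)
    o.append(cv2.resize(im[v-35:v+35,u-40:u+40],(400,350),interpolation=cv2.INTER_CUBIC))
cv2.imwrite("pics/a2.png",np.hstack(o))
```

```text
4.45 [ 0.43836443 -0.33707831  0.20479176]
```

View pics/a2.png

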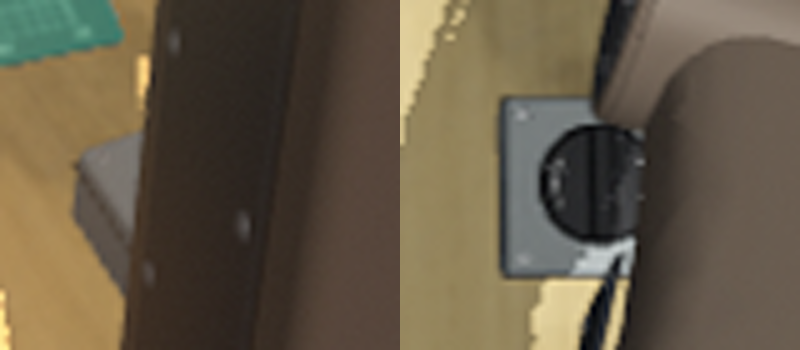

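The top view shows the box in place with the wing still along x and untwisted. The 27 N end stop came at z 0.109, which means it latched. Next I'll take the fingertip to the -y side of the wing's near end.

Emit:
jog_arm --delta_rot '[[0,0,0],[0,0,0],[0,0,0],[0,0,0],[0,0,0],[0,0,0],[0,0,0],[0,0,0],[0,0,0],[0,0,0]]' --xyz '[[0,0.2,0],[0,0.4,0],[0,0.6,0],[0,0.8,0.1],[0,0.8,0.25],[0,0.8,0.4],[0,0.8,0.48],[0,0.8,0.51],[0,0.8,0.51],[0,0.8,0.51]]' --grip '[0,0,0,0,0,0,0,0,0,0]'

```text
time_s: 5.38
tool_pos: [0.4397, -0.1747, 0.1052]
tool_rot: [-0.004, 3.141, -0.0]
wrist_force: [0.1, -0.2, 0.3]
grip_width: 0.0004
grasp_force: 0.0
```

Emit:
jog_arm --delta_rot '[[0,0,0],[0,0,0],[0,0,0],[0,0,0],[0,0,0],[0,0,0]]' --xyz '[[0.005,0.02,0.01],[0.005,0.04,0.01],[0.005,0.06,0.01],[0.005,0.08,0.01],[0.005,0.09,0.01],[0.005,0.1,0.01]]' --grip '[0,0,0,0,0,0]'

```text
time_s: 5.88
tool_pos: [0.4381, -0.155, 0.1028]
tool_rot: [-0.002, 3.142, -0.0]
wrist_force: [-2.5, -1.6, 2.1]
grip_width: 0.0005
grasp_force: 0.9
```

Emit:
jog_arm --delta_rot '[[0,0,0],[0,0,0],[0,0,0],[0,0,0]]' --xyz '[[0,0.01,0],[0,0.02,0],[0,0.03,0],[0,0.03,0]]' --grip '[0,0,0,0]'

```text
time_s: 6.22
tool_pos: [0.4383, -0.1489, 0.1026]
tool_rot: [-0.002, 3.141, 0.0]
wrist_force: [-1.2, -0.0, 1.2]
grip_width: 0.0006
grasp_force: 0.6
```

Run:
```python
from h import *
s=status.read_state(); print(s["time_s"],s["tool_pos"],s["wrist_force"],s["moment"])
o=[]
for n in("scene","top"):
    im=optics.camera(n); u,v=(355,240) if n=="scene" else (330,240)
    o.append(cv2.resize(im[v-35:v+35,u-40:u+40],(400,350),interpolation=cv2.INTER_CUBIC))
cv2.imwrite("pics/a3.png",np.hstack(o))
```

```text
6.2167 [ 0.43833299 -0.14894472  0.10261354] [-1.21163902 -0.0454418   1.22360113] [-0.38608511  0.20983432 -0.04663621]
```

View pics/a3.png

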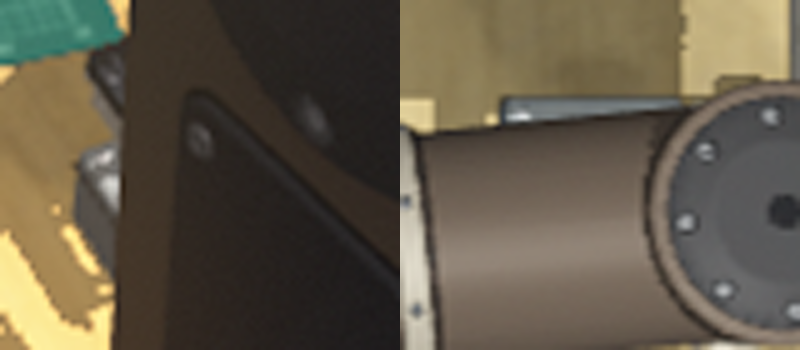

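The box hasn't moved (same corner pixels) and the forces are low, so I'll push on until the end stop is felt.

Emit:
jog_arm --delta_rot '[[0,0,0],[0,0,0],[0,0,0],[0,0,0]]' --xyz '[[0,0.01,0],[0,0.02,0],[0,0.025,0],[0,0.025,0]]' --grip '[0,0,0,0]'

```text
time_s: 6.65
tool_pos: [0.4382, -0.144, 0.1025]
tool_rot: [-0.002, 3.142, 0.0]
wrist_force: [0.2, -0.9, -0.1]
grip_width: 0.0006
grasp_force: 0.4
```

Emit:
jog_arm --delta_rot '[[0,0,0],[0,0,0],[0,0,0],[0,0,0]]' --xyz '[[0,0.01,0],[0,0.02,0],[0,0.025,0],[0,0.025,0]]' --grip '[0,0,0,0]'

```text
time_s: 6.98
tool_pos: [0.4381, -0.1389, 0.1025]
tool_rot: [0.002, -3.141, -0.0]
wrist_force: [-0.2, -0.5, -0.1]
grip_width: 0.0007
grasp_force: 0.5
```

Emit:
jog_arm --delta_rot '[[0,0,0],[0,0,0],[0,0,0],[0,0,0]]' --xyz '[[0,0.01,0],[0,0.02,0],[0,0.025,0],[0,0.025,0]]' --grip '[0,0,0,0]'

```text
time_s: 7.32
tool_pos: [0.438, -0.1341, 0.1026]
tool_rot: [0.003, -3.141, 0.0]
wrist_force: [-0.0, -3.1, 0.2]
grip_width: 0.001
grasp_force: 1.1
```

Emit:
jog_arm --delta_rot '[[0,0,0],[0,0,0],[0,0,0]]' --xyz '[[0,0.008,0],[0,0.014,0],[0,0.014,0]]' --grip '[0,0,0]'

```text
time_s: 7.57
tool_pos: [0.4381, -0.1314, 0.1026]
tool_rot: [0.002, -3.141, 0.0]
wrist_force: [-1.7, -2.7, 1.6]
grip_width: 0.0005
grasp_force: 1.4
```

Emit:
jog_arm --delta_rot '[[0,0,0],[0,0,0],[0,0,0],[0,0,0],[0,0,0],[0,0,0],[0,0,0],[0,0,0]]' --xyz '[[0,-0.1,0],[0,-0.25,0],[0,-0.25,-0.2],[0,-0.25,-0.4],[0,-1,-0.6],[0,-1,-0.6],[0,-1,-0.6],[0,-1,-0.6]]' --grip '[0,0,0,0,0,0,0,0]'

```text
time_s: 8.23
tool_pos: [0.4391, -0.3337, 0.2239]
tool_rot: [-0.003, 3.139, -0.001]
wrist_force: [1.5, 0.3, -0.2]
grip_width: 0.0003
grasp_force: 0.0
```

Emit:
jog_arm --delta_rot '[[0,0,0],[0,0,0],[0,0,0],[0,0,0],[0,0,0],[0,0,0],[0,0,0],[0,0,0]]' --xyz '[[0.5,-1,0],[0.5,-1,0],[0.5,-1,0],[0.5,-1,0],[0.5,-1,0],[0.5,-1,0],[0.5,-1,0],[0.5,-1,0]]' --grip '[0,0,0,0,0,0,0,0]'

```text
time_s: 8.9
tool_pos: [0.3383, -0.5321, 0.2218]
tool_rot: [-0.001, -3.141, -0.001]
wrist_force: [-0.2, 0.6, -0.4]
grip_width: 0.0005
grasp_force: 0.0
```

Run:
```python
from h import *
s=status.read_state(); print(s["time_s"],s["tool_pos"])
o=[]
for n in("scene","top"):
    im=optics.camera(n); cv2.imwrite(f"pics/f2_{n}.png",im); u,v=(355,240) if n=="scene" else (330,240)
    for j in (cv2.imread(f"pics/{n}0.png"),im): o.append(cv2.resize(j[v-35:v+35,u-40:u+40],(400,300),interpolation=cv2.INTER_CUBIC))
cv2.imwrite("pics/a4.png",np.vstack([np.hstack(o[:2]),np.hstack(o[2:])]))
```

```text
8.9 [ 0.33825426 -0.53210178  0.22175388]
```

View pics/a4.png

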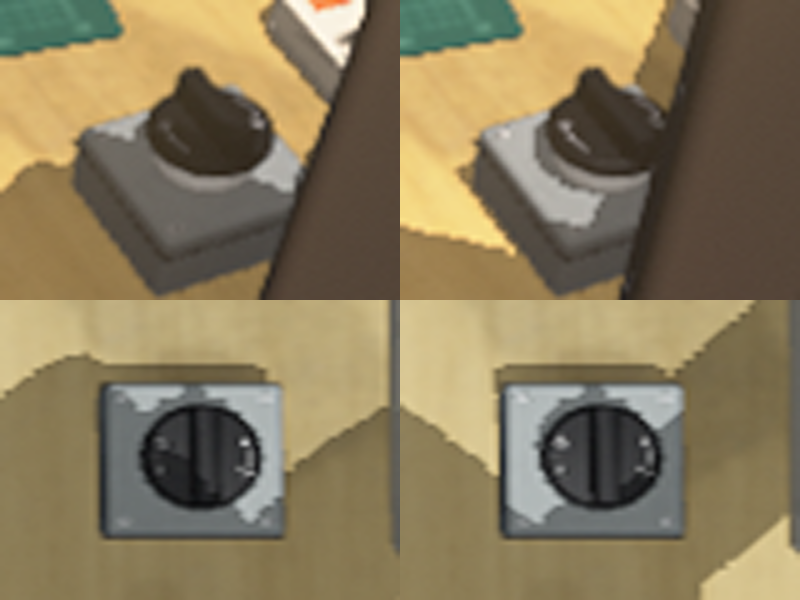

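The right-hand panels show the head out again: the wing top is at the same pixel height as at the start, the wing is back along x and the box hasn't moved. As a check that it really latched, I'll measure the shift of the disc's edge in the frame taken between the two steps.

Run:
```python
from h import *
for z in(.096,.086): print("pred rim left",z,proj("top",(.47,-.136+.034,z)))
for f in("top0","f1_top","f2_top"):
    g=cv2.cvtColor(cv2.imread(f"pics/{f}.png"),6).astype(float)
    # subpixel 50% crossing of the disc's left edge and box left edge per row
    r=[]
    for v in range(237,246):
        p=g[v,310:326]; a,b=p[2:6].mean(),28; t=(a+b)/2
        i=next(i for i in range(4,16) if p[i]<t); r.append(310+i-1+(p[i-1]-t)/(p[i-1]-p[i]))
    print(f,np.round(np.median(r),2),np.round(r,1))
```

```text
pred rim left 0.096 (np.float64(317.35934902817337), np.float64(241.26889709555178))
pred rim left 0.086 (np.float64(317.0098388883898), np.float64(241.45782928421113))
top0 317.68 [318.2 317.9 317.8 317.3 317.4 317.6 317.5 317.7 318.3]
f1_top 317.33 [317.9 317.5 317.3 317.2 317.3 317.3 317.3 317.4 317.8]
f2_top 317.45 [317.7 316.9 317.1 317.4 317.4 317.5 317.4 317.7 318.4]
```

```bash
python3 -c "
from plant import workorder; print(workorder.sign_off())"
```

```text
the job is handed in; nothing more can be done
None
```

I pressed the stop head to its end stop, lifted the fingers off, and turned it clockwise with a fingertip; it ended out again, with the box unmoved and the hand clear. The job is handed in, but the latch was only inferred, from the 27 N end stop and a weak image shift, because the arm hid the head.

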